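Press the teal label holder home behind the riser's lip and hold it

TASK

Pluck the teal label holder out of the pocket tray and push its foot down behind the front lip of the display riser, centred in front of the bay in which the bangle with the teal stone lies, until both shoulders of its flange sit fully home on the channel's edges against the spring strip. Press firmly but do not ram it, leave the other label holders, the bangles, the borax tablet and the ring clamp where they are, and finish while still gripping the label holder and holding it pressed home: do not let go.

Things in the scene. Friction and masses are not known exactly. Their poses are not given: they have to be found in the camera images.
- label_teal: the same teal holder; origin under its foot. From the bottom: foot 18 mm high, 36 mm wide, 6 mm thick (3 mm in the lowest 4 mm); flange 4 mm high, 40 mm wide, 18 mm thick (its shoulders stick out front and back); plate 40 mm high, 40 mm wide, 10 mm thick, with a white card low on both faces and a ribbed grip in its upper half. x axis: thickness, y: width, z: up.
- label_teal_mid (a point): teal (blue-green) plastic label holder, 62 mm high, 30 g, same front and back, standing upright in one of the tray's three pockets (which one varies); point at its centre, half-way up; x axis its thickness, y its width, z up. Pinch its 10 mm thick plate across the thickness at the ribbed grip, centred about 20 mm above this point.
- label_amber_mid (a point): amber-yellow plastic label holder, another copy of the teal one; point half-way up it. Stays in its pocket.
- label_orange_mid (a point): orange-red plastic label holder, another copy of the teal one; point half-way up it. Stays in its pocket.
- pocket_tray: dark wooden block, 52x170x21 mm, fixed to the bench, with three pockets in a row along its y axis, 54 mm apart; origin at the centre of its underside. The label holders' feet hang in the pockets (1.5 mm of play) and their flanges rest on its top; their plates stand 21 mm apart side by side.
- riser: fixed wooden display riser, 135 mm deep (x, to the back), 300 mm wide (y); origin on the bench. Deck 40 mm high with three bays 98 mm apart; dividers rise 21 mm, back board 29 mm above it. Along the front edge an aluminium label channel, open upwards, 9 mm wide, between lip and rear wall (4 mm thick, tops rounded, 40 mm above the bench); its middle is 51.5 mm before the origin.
- slot0 (a point): point in the mouth of the label channel (40 mm above the bench, half-way between lip and rear wall), in front of the middle of bay0; axes as the riser's.
- slot1 (a point): point in the mouth of the label channel (40 mm above the bench, half-way between lip and rear wall), in front of the middle of bay1; axes as the riser's.
- slot2 (a point): point in the mouth of the label channel (40 mm above the bench, half-way between lip and rear wall), in front of the middle of bay2; axes as the riser's.
- bay0 (a point): middle of the floor of the riser's left bay seen from the robot
- bay1 (a point): middle of the floor of the riser's middle bay seen from the robot
- bay2 (a point): middle of the floor of the riser's right bay seen from the robot
- strip (a joint): brass spring strip that forms the floor of the label channel, 0 at rest (its top 10 mm below the mouth), growing as it is pushed down (m); it runs along the whole channel and pushes back with 2.5 N at first and about 8 N when a label holder is fully home (8 mm down). A holder that is let go is lifted out of its seat again.
- bangle_teal_mid (a point): open silver wire bangle with a teal (blue-green) stone, about 70x86 mm and 30 mm high, lying in one of the riser's bays (which bay varies). Point at the middle of the bangle, 5 mm above the bay's floor.
- bangle_amber_mid (a point): open silver wire bangle with a dark amber stone, about 70x86 mm and 30 mm high, lying in one of the riser's bays (which bay varies). Point at the middle of the bangle, 5 mm above the bay's floor.
- bangle_orange_mid (a point): open silver wire bangle with a pale orange stone, about 70x86 mm and 30 mm high, lying in one of the riser's bays (which bay varies). Point at the middle of the bangle, 5 mm above the bay's floor.
- borax_cone: pinkish white round tablet, 43 mm wide and 15 mm high, loose on the bench; a bystander. Origin under it.
- ring_clamp: reddish wooden ring clamp, 114x25x22 mm, loose on the bench; a bystander. Origin under it.
Things that resemble listed ones, but are neither listed nor needed, are in the scene too. Leave any red look-alike of the part that bears bangle_teal_mid alone.

How it is judged:
By the outcome, as a careful person would: the job done as asked, in the order asked, and still so for the second after the job is handed in, while the arm keeps its last pose, push and grip.
It also fails if it takes over 35 s, if anything falls off the work surface, if the arm or the gripper's body presses on something with over 40 N, if the wrist force passes 120 N, or if a joint passes its speed limit or range.

ROBOT

A 7-joint arm with a two-finger parallel gripper is mounted at the origin on a cart in front of the work surface, level with it; the furniture and walls round the work are solid. World frame = base frame: x ahead of the robot, y to its left, z up, the work surface at z = 0. Lengths are in m, angles in rad, forces in N, time in s.
With the tool pointing down it reaches from about 0.4 to 0.85 m from the base axis. Payload 4.5 kg.
Tool frame: the origin (TCP) lies at the very end of the fingers, on their centre line; the grasp point (between the pads) lies 19 mm behind it (tcp_to_grasp is the distance from the TCP to the grasp point, in m); z points along the fingers, y is the line along which they close (so a half turn about z gives the same grasp; the last joint's range is limited). The gripper opens to 88 mm and grips with 3 to 60 N. Pads are 18 mm wide; open, the fingers measure 123 mm over their backs; the gripper's body (75 mm by 187 mm) begins 45 mm behind the grasp point.
Start: joints at [0.034, 0.689, -0.195, 1.565, 0.157, 0.902, -0.215], TCP at [0.625, 0, 0.239] pointing down, gripper open.
Joint ranges: [-3.01, 3.01], [-0.46, 2.08], [-1.47, 1.51], [0.13, 2.56], [-1, 4.14], [0.04, 2.09], [-2.66, 2.66]. Speed limits (rad/s): [2.57, 2.57, 3.14, 3.14, 3.14, 3.14, 3.14].

INTERFACE

Orientations are given as a rotation vector (axis times angle).
In Python, from bench import get_obs, get_image, close_job, tcp_to_grasp gives the robot as it stands.
- The arm moves only by the shell command python3 -m handwheel 'ROWS'. ROWS is JSON, a list of rows, each an object with "fingers": the opening in per cent of the stroke, from 0 (shut) to 100 (fully open); "travel": the shift along the world's x, y, z in mm, a list of three; "twist": the turn, a rotation vector about the world's x, y, z in degrees, a list of three. In form: [{"fingers": fingers, "travel": [tx, ty, tz], "twist": [rx, ry, rz]}, ...]. A call has 1 to 8 rows; each row shifts and turns the commanded pose from where the row before left it; what a row does not reach is not made up. A row lasts 1/10 s, in which the tool goes at most 50 mm and 8.59 degrees, less where a joint would pass 70% of its speed; a pose out of reach is approached as far as the arm can. A call with a gripper value outside its range is refused whole. The fingers move at their own pace and stop on an object; the grip force is fixed at half the most. Time passes only in rows, so rows that do not move let the fingers close. It gives the time, the measured TCP pose, the force, the opening and the grip force at its end, in the units of the state.
- get_obs(): the state, without advancing time (a new reading comes with each control period).
- get_image(name): name is "scene" or "side" or "wrist"; returns a dict with "color" (420x560x3 uint8, red, green, blue), "vertical_fov" (degrees; the focal length in pixels is half the picture's height over the tangent of half this angle, whatever the lens; pixels are square), "cx", "cy" (the principal point, pixels), "T" (4x4, takes a point from camera to world coordinates). Camera axes: x right, y down, z forward; pixel columns grow to the right and rows downward; lengths in m; the calibration is good to about 2 mm. A picture is of the moment at which its call begins. There is no depth.
- close_job(): hands the job in; it is judged then, once.
The state is a dict: "clock": time; "qpos": joint angles; "joint_velocities": joint speeds; "effort": joint torques, N m; "tcp_pos": TCP position; "orientation": TCP orientation; "contact_force": force on the tool from outside, world axes, zero at the start; "torque": the same for the moment, N m; "width": finger opening in m; "grip_force": force on a finger pad.
Only numpy, scipy, OpenCV 4.12 (cv2) and the standard library are available. Lean on these libraries where they do the work, as an engineer would, in place of code of your own. Each camera call takes 0.05 s, during which the arm holds its last target. There are 200 camera calls.

## Working session

There is one attempt and no reset: what is moved stays moved. The work goes in short steps, Python scripts to look and compute and a shell command to move; the robot and the scene stay as the last step left them, time stands still between calls to the robot, and variables do not carry over. Pictures are saved under pics/ and viewed, at most 10 in all, crops included, and the job is handed in when it is done.

```bash
mkdir -p pics; cat > h.py <<'E'
import numpy as np,cv2,pickle
from bench import get_obs,get_image,close_job,tcp_to_grasp
def snap(n,f):
    d=get_image(n); cv2.imwrite(f'pics/{f}.png',d['color'][:,:,::-1]); pickle.dump(d,open(f'pics/{f}.pkl','wb')); return d
def load(f): return pickle.load(open(f'pics/{f}.pkl','rb'))
def foc(d): return d['color'].shape[0]/2/np.tan(np.radians(d['vertical_fov'])/2)
def ray(d,u,v):
    T=np.array(d['T']); r=T[:3,:3]@np.array([(u-d['cx'])/foc(d),(v-d['cy'])/foc(d),1]); return T[:3,3],r
def atz(d,u,v,z):
    o,r=ray(d,u,v); return o+r*(z-o[2])/r[2]
def proj(d,p):
    T=np.array(d['T']); c=T[:3,:3].T@(np.array(p)-T[:3,3]); return c[:2]/c[2]*foc(d)+[d['cx'],d['cy']]
E
python3 - <<'E'
from h import *
a=[snap(n,n+'0') for n in('scene','side','wrist')]
cv2.imwrite('pics/both.png',cv2.resize(np.hstack([x['color'] for x in a[:2]])[:,:,::-1],None,fx=.7,fy=.7))
for d in a: print(d['vertical_fov'],d['cx'],d['cy'],np.round(d['T'],3).tolist())
o=get_obs();print(o,tcp_to_grasp)
E
```

```text
57.99137183616374 273.4391639191826 213.4717829799953 [[0.639, -0.58, 0.504, 0.067], [-0.769, -0.48, 0.423, -0.443], [-0.004, -0.658, -0.753, 0.758], [0.0, 0.0, 0.0, 1.0]]
53.51028861267444 279.6066570413945 211.84164434408206 [[-0.998, 0.029, -0.06, 0.602], [0.064, 0.655, -0.753, 0.853], [0.017, -0.755, -0.655, 0.828], [0.0, 0.0, 0.0, 1.0]]
66.15379419350153 280.7699510142258 206.9956362807447 [[1.0, -0.0, -0.002, 0.625], [-0.001, -0.949, -0.314, 0.083], [-0.002, 0.314, -0.949, 0.383], [0.0, 0.0, 0.0, 1.0]]
{'clock': 0.15, 'qpos': array([ 0.0338084 ,  0.68979915, -0.19451193,  1.56604881,  0.15731744,
        0.90250221, -0.21506842]), 'joint_velocities': array([ 0.00150122, -0.00303057, -0.00031043, -0.00455015,  0.00041222,
        0.00146939,  0.00029065]), 'effort': array([-1.46674727e-03, -5.27863634e+01, -1.26819178e+00, -1.53587687e+01,
       -5.24473807e-02,  3.92338901e-03,  1.12435155e-04]), 'tcp_pos': array([ 6.24544573e-01, -5.27723555e-05,  2.38104007e-01]), 'orientation': array([-2.22073132e+00, -2.22091010e+00,  1.64745572e-03]), 'contact_force': array([-0.21128799, -0.24838502, -0.24191687]), 'torque': array([-0.00016778,  0.01742439, -0.01681299]), 'grip_force': 0.0, 'width': 0.08809056428109485} 0.0187
```

View pics/scene0.png

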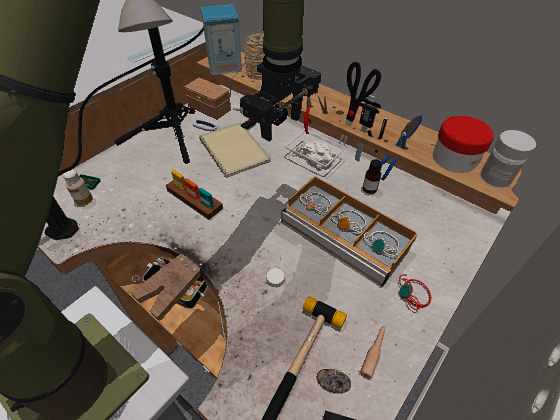

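View pics/side0.png

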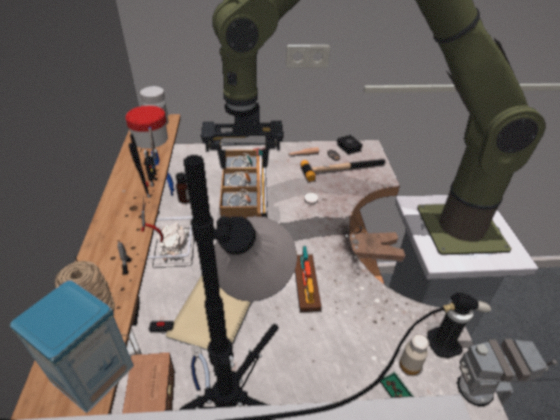

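View pics/wrist0.png

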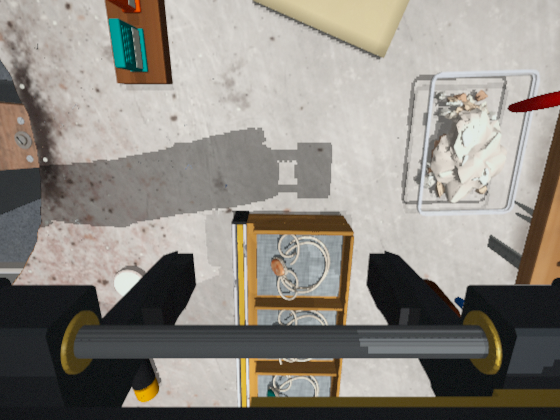

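The teal-stone bangle is in the right bay, bay2 (scene pixel 380,243). The red bangle with a teal stone at (410,292) is the decoy. The teal holder is at the tray's near (−y) end, at wrist pixel (130,45). Next I turn pixels into positions.

```bash
python3 - <<'E'
from h import *
w,s,e=load('wrist0'),load('scene0'),load('side0')
for n,p,z in [('tray cR',(171,83),.021),('tray cL',(118,83),.021),('tray edge top',(165,0),.021),('chan L front',(234,213),.04),('chan L rear',(247,213),.04),('backL top',(352,220),.069),('chan low',(240,400),.04),('chan low rear',(253,400),.04),('orange stone',(277,265),.045)]: print(n,atz(w,*p,z).round(3))
for n,p,z in [('teal top',(205,190),.065),('amber?',(178,170),.065),('riser front R',(386,278),.04),('riser frontL',(284,208),.04),('stone',(379,243),.05)]: print('S',n,atz(s,*p,z).round(3))
a=cv2.resize(w['color'][0:100,80:200],None,fx=4,fy=4,interpolation=2)
b=cv2.resize(s['color'][170:295,275:425],None,fx=4,fy=4,interpolation=2)[:,:320+280]
c=np.zeros((600,800,3),np.uint8); c[:,:400]=cv2.resize(w['color'][0:100,90:190],(400,400))[:400].repeat(1,0)[:400].__class__((600,400,3),np.uint8)*0
c[:300,:360]=cv2.resize(w['color'][0:100,80:200],(360,300)); c[:300,380:800]=cv2.resize(s['color'][160:220,160:244],(420,300)); c[300:,0:360]=0
c[300:,:]=0; c[300:600,:375]=cv2.resize(s['color'][172:292,275:425],(375,300)); c[300:600,400:800]=cv2.resize(w['color'][200:320,215:375],(400,300))
cv2.imwrite('pics/crop0.png',c[:,:,::-1])
E
```

```text
tray cR [0.509 0.1   0.021]
tray cL [0.454 0.1   0.021]
tray edge top [0.512 0.176 0.021]
chan L front [ 0.572 -0.038  0.04 ]
chan L rear [ 0.586 -0.038  0.04 ]
backL top [ 0.699 -0.035  0.069]
chan low [ 0.567 -0.315  0.04 ]
chan low rear [ 0.586 -0.315  0.04 ]
orange stone [ 0.62  -0.101  0.045]
S teal top [0.481 0.133 0.065]
S amber? [0.487 0.245 0.065]
S riser front R [ 0.561 -0.349  0.04 ]
S riser frontL [ 0.579 -0.048  0.04 ]
S stone [ 0.627 -0.292  0.05 ]
```

View pics/crop0.png

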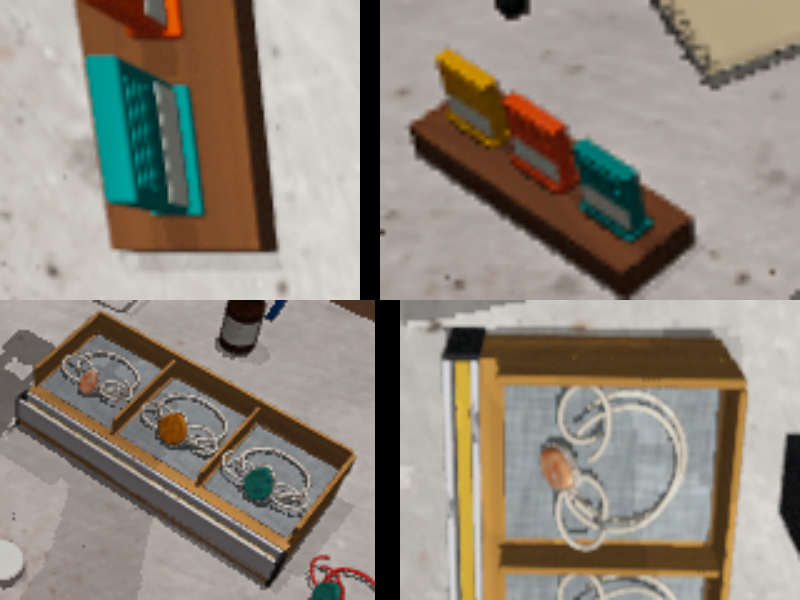

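The crop confirms the holders' order along +y is teal, orange, amber, with teal at the front end near (0.482, 0.131). Bay2 holds the dark teal stone. The tray's y extent (end at y=0.100) and the riser's width agree with the given sizes. Next I go above teal.

```bash
python3 -m handwheel '[{"fingers":60,"travel":[-28,26,-20],"twist":[0,0,0]},{"fingers":60,"travel":[-28,26,-20],"twist":[0,0,0]},{"fingers":60,"travel":[-28,26,-20],"twist":[0,0,0]},{"fingers":60,"travel":[-28,26,-20],"twist":[0,0,0]},{"fingers":60,"travel":[-28,26,-20],"twist":[0,0,0]},{"fingers":60,"travel":[0,0,0],"twist":[0,0,0]},{"fingers":60,"travel":[0,0,0],"twist":[0,0,0]},{"fingers":60,"travel":[0,0,0],"twist":[0,0,0]}]'
python3 - <<'E'
from h import *
d=snap('wrist','w1'); print(d['T'].round(3).tolist(),get_obs()['tcp_pos'],get_obs()['orientation'])
E
```

```text
clock: 0.95
tcp_pos: [0.4865, 0.1291, 0.1391]
orientation: [2.222, 2.218, 0.002]
contact_force: [0.0, 0.2, 1.2]
width: 0.0528
grip_force: 0.0
[[1.0, -0.003, 0.001, 0.487], [-0.003, -0.949, -0.314, 0.212], [0.002, 0.314, -0.949, 0.284], [0.0, 0.0, 0.0, 1.0]] [0.48665522 0.12895685 0.13922812] [2.22289789 2.21759148 0.00233143]
```

View pics/w1.png

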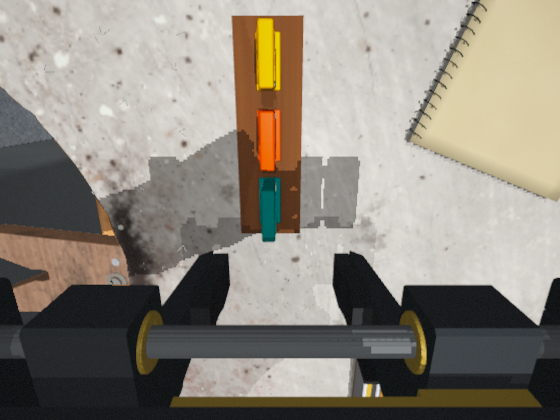

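Wrist view: teal plate at (269,208), orange (268,140) and amber (267,53), with tray corners at (233,16), (303,16), (241,232) and (300,232). Next come exact positions.

```bash
python3 - <<'E'
from h import *
d=load('w1')
c=[atz(d,*p,.021) for p in [(233,16),(303,16),(300,232),(241,232)]]
c=np.array(c);print(c.round(4)); m=c.mean(0); ax=(c[0]+c[1]-c[2]-c[3])[:2]; print('centre',m,'yaw',np.degrees(np.arctan2(-ax[0],ax[1])))
hsv=cv2.cvtColor(d['color'],cv2.COLOR_RGB2HSV)
mk=((hsv[...,0]>80)&(hsv[...,0]<100)&(hsv[...,1]>150)&(hsv[...,2]>50)).astype(np.uint8); mk[260:]=0
n,l,st,ce=cv2.connectedComponentsWithStats(mk)
i=1+st[1:,4].argmax();print(st[i],ce[i])
for v in range(st[i][1],st[i][1]+st[i][3],4):
    u=np.where(l[v]==i)[0]; print(v,u.min(),u.max(),end=' | ')
b=st[i]
print(); print(atz(d,b[0]+.5*7,240.5,.065))
cv2.imwrite('pics/c1.png',cv2.resize(d['color'][165:250,225:310],(680,600) if 0 else (595,595),interpolation=cv2.INTER_NEAREST)[:,:,::-1])
for y in(.111,.131,.151): print(proj(d,[.482,y,.065]))
E
```

```text
[[0.4532 0.2697 0.021 ]
 [0.5035 0.2696 0.021 ]
 [0.5041 0.1018 0.021 ]
 [0.452  0.1019 0.021 ]]
centre [0.47821035 0.18574212 0.021     ] yaw -0.10744347165483085
[ 259  178   22   63 1165] [269.34506438 206.62746781]
178 260 279 | 182 259 279 | 186 259 279 | 190 259 280 | 194 260 280 | 198 260 280 | 202 260 280 | 206 260 280 | 210 260 280 | 214 260 280 | 218 260 279 | 222 261 279 | 226 262 275 | 230 261 275 | 234 263 274 | 238 263 274 | 
[0.47351637 0.11347974 0.065     ]
[273.97682611 243.52161483]
[273.72279568 218.28271442]
[273.45472195 191.64855829]
```

View pics/c1.png

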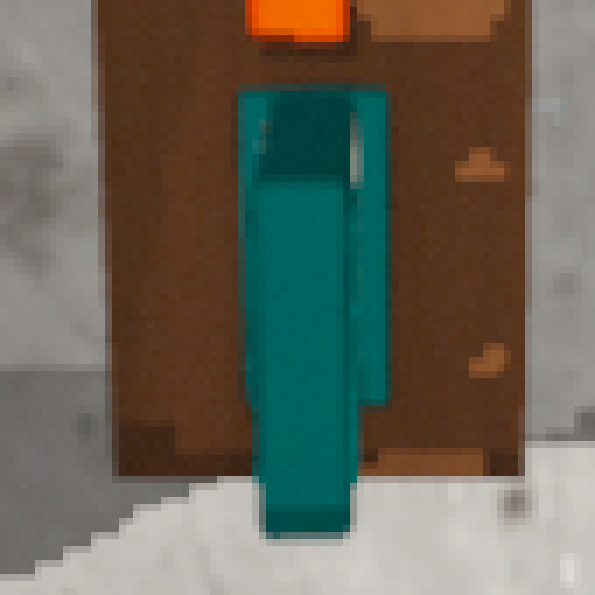

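The crop shows the plate's top face: u 262.2–275.2, v 191–238, with its sides nearly parallel to world y.

```bash
python3 - <<'E'
from h import *
d=load('w1')
for p in [(261.9,191.1),(275,191.1),(262.6,238),(275.1,238),(268.7,214.6)]: print(atz(d,*p,.065).round(4))
E
```

```text
[0.4739 0.1514 0.065 ]
[0.4831 0.1514 0.065 ]
[0.4736 0.1155 0.065 ]
[0.4829 0.1155 0.065 ]
[0.4784 0.1338 0.065 ]
```

The plate centre is (0.478, 0.132), which matches the tray's geometry. Next I descend and grip.

```bash
python3 -m handwheel '[{"fingers":60,"travel":[-8,3,-20],"twist":[0,0,0]},{"fingers":60,"travel":[0,0,-30],"twist":[0,0,0]},{"fingers":60,"travel":[0,0,-30],"twist":[0,0,0]},{"fingers":60,"travel":[0,0,-18],"twist":[0,0,0]},{"fingers":60,"travel":[0,0,-4],"twist":[0,0,0]},{"fingers":60,"travel":[0,0,0],"twist":[0,0,0]},{"fingers":60,"travel":[0,0,0],"twist":[0,0,0]}]'
```

```text
clock: 1.7
tcp_pos: [0.4781, 0.1328, 0.0377]
orientation: [2.222, 2.22, 0.003]
contact_force: [-0.4, 0.8, -0.5]
width: 0.0531
grip_force: 0.0
```

```bash
python3 -m handwheel '[{"fingers":30,"travel":[0,-1,-1],"twist":[0,0,0]},{"fingers":15,"travel":[0,0,0],"twist":[0,0,0]},{"fingers":0,"travel":[0,0,0],"twist":[0,0,0]},{"fingers":0,"travel":[0,0,0],"twist":[0,0,0]},{"fingers":0,"travel":[0,0,0],"twist":[0,0,0]},{"fingers":0,"travel":[0,0,0],"twist":[0,0,0]},{"fingers":0,"travel":[0,0,0],"twist":[0,0,0]}]'
```

```text
clock: 2.4
tcp_pos: [0.477, 0.1321, 0.0358]
orientation: [2.221, 2.221, 0.0]
contact_force: [-0.1, -0.3, 0.9]
width: 0.0097
grip_force: 30.0
```

Grip is good (9.7 mm opening, 30 N). Next I lift straight up and move towards the riser.

```bash
python3 -m handwheel '[{"fingers":0,"travel":[0,0,10],"twist":[0,0,0]},{"fingers":0,"travel":[0,0,20],"twist":[0,0,0]},{"fingers":0,"travel":[0,0,40],"twist":[0,0,0]},{"fingers":0,"travel":[0,0,44],"twist":[0,0,0]},{"fingers":0,"travel":[4,-38,0],"twist":[0,0,0]},{"fingers":0,"travel":[4,-38,0],"twist":[0,0,0]},{"fingers":0,"travel":[4,-38,0],"twist":[0,0,0]},{"fingers":0,"travel":[4,-38,0],"twist":[0,0,0]}]'; python3 -m handwheel '[{"fingers":0,"travel":[4,-39,0],"twist":[0,0,0]},{"fingers":0,"travel":[4,-39,0],"twist":[0,0,0]},{"fingers":0,"travel":[5,-39,0],"twist":[0,0,0]},{"fingers":0,"travel":[5,-39,0],"twist":[0,0,0]},{"fingers":0,"travel":[5,-39,0],"twist":[0,0,0]},{"fingers":0,"travel":[5,-39,0],"twist":[0,0,0]},{"fingers":0,"travel":[5,-38,0],"twist":[0,0,0]},{"fingers":0,"travel":[4,-37,0],"twist":[0,0,0]}]'; python3 -m handwheel '[{"fingers":0,"travel":[0,0,0],"twist":[0,0,0]},{"fingers":0,"travel":[0,0,0],"twist":[0,0,0]},{"fingers":0,"travel":[0,0,0],"twist":[0,0,0]},{"fingers":0,"travel":[0,0,0],"twist":[0,0,0]}]'
python3 - <<'E'
from h import *
d=snap('wrist','w2'); s=snap('scene','s2');print(d['T'].round(3).tolist()); cv2.imwrite('pics/w2b.png',cv2.resize(d['color'],(800,600),interpolation=2)[:,:,::-1])
E
```

```text
clock: 3.2
tcp_pos: [0.4929, -0.0215, 0.1506]
orientation: [2.221, 2.221, 0.0]
contact_force: [0.2, 0.0, -0.2]
width: 0.01
grip_force: 30.0
clock: 4.0
tcp_pos: [0.5295, -0.3309, 0.1504]
orientation: [2.222, 2.221, -0.0]
contact_force: [0.8, 0.4, -1.6]
width: 0.0098
grip_force: 30.0
clock: 4.4
tcp_pos: [0.5303, -0.327, 0.15]
orientation: [-2.218, -2.224, -0.001]
contact_force: [0.2, 0.6, -0.8]
width: 0.0097
grip_force: 30.0
[[1.0, 0.002, 0.0, 0.531], [0.002, -0.95, -0.313, -0.244], [-0.0, 0.313, -0.95, 0.295], [0.0, 0.0, 0.0, 1.0]]
```

View pics/w2b.png

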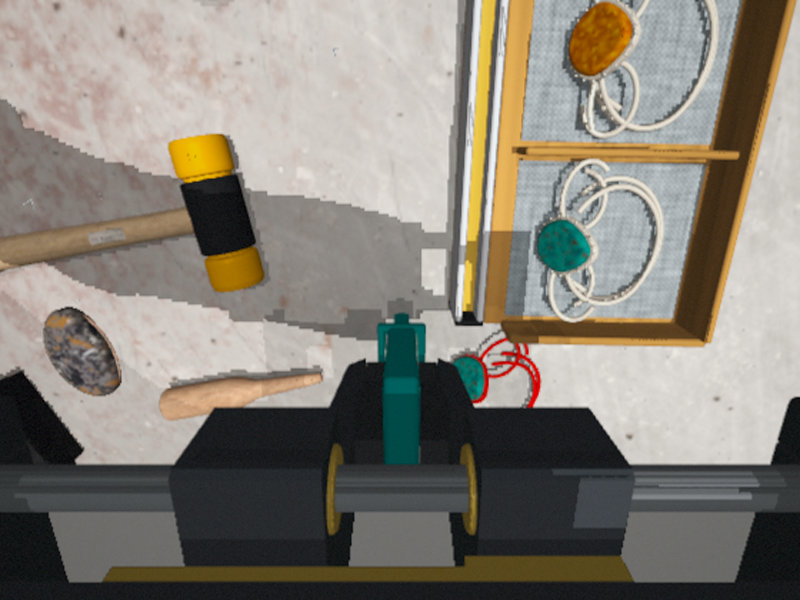

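The view shows the teal bangle in the right bay at (565,245). The channel runs from (490,0) to (468,320), with the brass floor between the bright lip and the rear wall. The divider's front end is at (517,151). The holder is gripped upright at (402,370). Next I extract the channel edges.

```bash
python3 - <<'E'
from h import *
d=load('w2'); im=d['color']
for v in (20,60,100,140,180,205):
    print(v,[f"{u}:{'/'.join(map(str,im[v,u]))}" for u in range(318,364)])
c=np.vstack([cv2.resize(im[0:230,310:380],(350,1150))[:575],]); c2=cv2.resize(im[0:230,310:380],(350,1150))[575:]
g=np.hstack([cv2.copyMakeBorder(c,0,0,0,0,0),c2, ]); cv2.imwrite('pics/ch.png',g[:,:,::-1])
E
```

```text
20 ['318:212/208/204', '319:168/165/160', '320:136/134/129', '321:135/133/129', '322:135/133/129', '323:114/112/107', '324:105/103/100', '325:84/76/69', '326:80/78/77', '327:86/86/86', '328:83/82/83', '329:83/85/85', '330:115/114/114', '331:192/191/192', '332:225/225/226', '333:230/235/238', '334:231/236/238', '335:218/220/222', '336:228/202/150', '337:233/198/74', '338:233/199/73', '339:233/198/70', '340:232/194/66', '341:230/192/65', '342:228/193/67', '343:229/192/68', '344:225/189/66', '345:166/135/64', '346:93/89/79', '347:81/83/83', '348:82/83/85', '349:170/170/171', '350:169/168/170', '351:174/175/175', '352:219/225/229', '353:228/230/231', '354:163/159/157', '355:185/136/67', '356:218/167/80', '357:223/171/84', '358:224/171/84', '359:223/172/86', '360:224/172/89', '361:220/169/84', '362:217/167/80', '363:214/164/78']
60 ['318:165/162/157', '319:137/132/128', '320:137/132/130', '321:118/115/111', '322:102/97/91', '323:89/83/78', '324:84/84/82', '325:85/87/86', '326:85/85/86', '327:82/83/85', '328:165/165/166', '329:212/211/212', '330:230/235/238', '331:232/239/243', '332:229/23
[... 3214 characters left out ...]
/201/71', '326:239/203/72', '327:237/201/69', '328:237/201/73', '329:190/156/51', '330:156/125/44', '331:157/124/43', '332:115/101/79', '333:87/86/88', '334:85/85/87', '335:131/131/131', '336:157/156/157', '337:167/167/167', '338:165/164/166', '339:117/112/110', '340:131/96/53', '341:148/106/52', '342:150/107/54', '343:149/108/53', '344:149/107/51', '345:152/109/54', '346:150/108/51', '347:151/108/57', '348:146/104/55', '349:143/102/50', '350:139/99/47', '351:142/101/52', '352:141/101/48', '353:142/104/50', '354:119/105/85', '355:113/116/116', '356:114/121/123', '357:116/122/124', '358:113/119/120', '359:109/116/117', '360:108/115/118', '361:107/114/115', '362:104/112/112', '363:99/106/109']
```

View pics/ch.png

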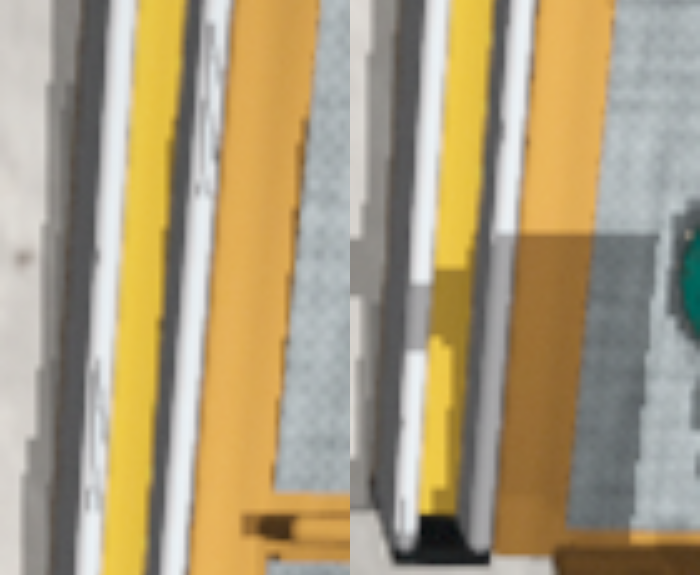

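```bash
python3 - <<'E'
from h import *
d=load('w2')
P=np.array([atz(d,u,v,.04) for v,u in [(20,342.4),(60,339.5),(100,336.8),(140,333.8),(180,330.95),(205,329.3)]])
print(P.round(4)); k=np.polyfit(P[:,1],P[:,0],1); yaw=-np.arctan(k[0]); print('yaw',np.degrees(yaw),'x at',[(y,np.polyval(k,y).round(4)) for y in(-.25,-.29,-.3)])
R=np.array([[np.cos(yaw),-np.sin(yaw)],[np.sin(yaw),np.cos(yaw)]])
O=np.array([np.polyval(k,-.29),-.29])
def loc(n,u,v,z): print(n,((R.T@(atz(d,u,v,z)[:2]-O))*1000).round(1))
loc('chan end .04',328,226,.04); loc('cap start',328,218,.04)
loc('div front',362,106.4,.061); loc('div back',515,108.8,.061)
loc('floor div bottom edge',400,112,.04);loc('floor front wall corner',358,220.5,.04); loc('wallR outer top back',497,241,.069);loc('wallR out front',352,239,.061)
loc('stone',395,172,.05); loc('bangle back',464,170,.045)
# bay floor extents along riser-y at u=420
im=d['color']
for u in (425,440,470): print(u,[f"{v}:{im[v,u].tolist()}" for v in list(range(98,118))+list(range(212,245))])
w=load('wrist0')
for n,(u,v) in dict(L=(240,212)).items(): print(n,((R.T@(atz(w,u,v,.04)[:2]-O))*1000).round(1))
E
```

```text
[[ 0.5736 -0.1906  0.04  ]
 [ 0.5731 -0.2162  0.04  ]
 [ 0.5727 -0.2437  0.04  ]
 [ 0.572  -0.2733  0.04  ]
 [ 0.5714 -0.3052  0.04  ]
 [ 0.5711 -0.3265  0.04  ]]
yaw -1.0808442413620485 x at [(-0.25, np.float64(0.5725)), (-0.29, np.float64(0.5717)), (-0.3, np.float64(0.5715))]
chan end .04 [  0.2 -55.3]
cap start [ -0.3 -48. ]
div front [14.4 42.4]
div back [120.8  43. ]
floor div bottom edge [48.7 38.7]
floor front wall corner [ 25.2 -49.8]
wallR outer top back [125.5 -53.5]
wallR out front [ 16.4 -57.6]
stone [47.3 -5.5]
bangle back [103.2  -3.8]
425 ['98:[167, 174, 177]', '99:[156, 152, 145]', '100:[188, 144, 81]', '101:[213, 162, 79]', '102:[187, 138, 65]', '103:[128, 91, 40]', '104:[169, 123, 59]', '105:[204, 153, 74]', '106:[210, 159, 76]', '107:[206, 156, 77]', '108:[193, 143, 69]', '109:[167, 121, 60]', '110:[175, 127, 62]', '111:[194, 144, 68]', '112:[194, 144, 68]', '113:[174, 145, 118]', '114:[147, 151, 150]', '115:[162, 165, 162]', '116:[209, 207, 194]', '117:[232, 232, 218]', '212:[235, 229, 215]', '213:[213, 212, 202]', '214:[178, 184, 185]', '215:[175, 182, 186]', '21
[... 2278 characters left out ...]
 183, 186]', '214:[173, 180, 182]', '215:[171, 178, 182]', '216:[168, 177, 178]', '217:[172, 179, 181]', '218:[176, 182, 185]', '219:[176, 183, 186]', '220:[172, 181, 183]', '221:[171, 180, 182]', '222:[160, 159, 153]', '223:[153, 123, 84]', '224:[148, 106, 52]', '225:[129, 91, 46]', '226:[113, 78, 41]', '227:[95, 67, 34]', '228:[91, 65, 32]', '229:[90, 61, 31]', '230:[91, 63, 34]', '231:[89, 61, 31]', '232:[90, 62, 31]', '233:[92, 65, 34]', '234:[93, 66, 37]', '235:[92, 66, 33]', '236:[99, 71, 34]', '237:[154, 109, 54]', '238:[193, 143, 70]', '239:[206, 155, 77]', '240:[206, 156, 76]', '241:[200, 150, 72]', '242:[203, 179, 153]', '243:[217, 210, 202]', '244:[222, 219, 214]']
L [  2.1 253.6]
```

```bash
python3 - <<'E'
from h import *
yaw=np.radians(-1.08);O=np.array([.5717,-.29])
R=np.array([[np.cos(yaw),-np.sin(yaw)],[np.sin(yaw),np.cos(yaw)]])
L=lambda d,u,v,z:((R.T@(atz(d,u,v,z)[:2]-O))*1000).round(1)
d=load('w2')
print('floor hi',L(d,440,113.2,.04),'floor lo',L(d,440,221.7,.04),'div top',L(d,440,103.5,.061),L(d,440,109,.061),'wall R in/out top',L(d,440,236,.061),L(d,440,241.5,.061))
w=load('wrist0'); im=w['color']
for u in (265,330): print(u,[f"{v}:{im[v,u].tolist()}" for v in list(range(208,238))+list(range(292,314))])
# predicted features for slot candidates
for s in (-6,-3,0):
    f=lambda x,y,z:(*(O+R@np.array([x,s+y])/1000),z)
    print(s,'w2: div',proj(d,f(90,49,.061)).round(1),'Rout',proj(d,f(90,-52,.061)).round(1),'w0: div01',proj(w,f(90,147,.061)).round(1),'Lout',proj(w,f(90,248,.061)).round(1))
E
```

```text
floor hi [79.2 38.4] floor lo [ 94.6 -49.4] div top [68.1 45.4] [68.8 41.8] wall R in/out top [ 85.5 -53.6] [ 86.3 -58.4]
265 ['208:[199, 196, 190]', '209:[201, 197, 192]', '210:[175, 171, 167]', '211:[128, 125, 120]', '212:[129, 128, 124]', '213:[114, 108, 100]', '214:[89, 72, 51]', '215:[84, 60, 31]', '216:[96, 68, 35]', '217:[98, 68, 30]', '218:[90, 63, 31]', '219:[85, 61, 29]', '220:[81, 56, 30]', '221:[77, 52, 26]', '222:[77, 54, 28]', '223:[79, 56, 24]', '224:[80, 54, 28]', '225:[80, 55, 27]', '226:[79, 55, 27]', '227:[77, 55, 31]', '228:[75, 53, 29]', '229:[77, 52, 24]', '230:[149, 107, 49]', '231:[185, 137, 64]', '232:[188, 139, 70]', '233:[172, 131, 75]', '234:[151, 141, 130]', '235:[144, 153, 155]', '236:[143, 150, 153]', '237:[148, 155, 157]', '292:[143, 152, 154]', '293:[144, 151, 153]', '294:[149, 149, 145]', '295:[169, 140, 109]', '296:[172, 125, 59]', '297:[131, 90, 43]', '298:[75, 54, 25]', '299:[80, 55, 28]', '300:[82, 56, 28]', '301:[80, 54, 27]', '302:[80, 56, 28]', '303:[80, 55, 27]', '304:[78, 56, 26]', '305:[81, 57, 31]', '306:[105, 73, 37]', '307:[159, 115, 56]
[... 807 characters left out ...]
173, 176]', '294:[169, 178, 180]', '295:[176, 177, 174]', '296:[195, 165, 131]', '297:[198, 146, 70]', '298:[154, 109, 52]', '299:[88, 62, 32]', '300:[88, 60, 29]', '301:[90, 64, 35]', '302:[88, 61, 31]', '303:[88, 61, 30]', '304:[88, 63, 30]', '305:[89, 63, 28]', '306:[88, 61, 32]', '307:[94, 66, 33]', '308:[159, 113, 56]', '309:[192, 143, 71]', '310:[181, 152, 121]', '311:[163, 164, 163]', '312:[164, 172, 173]', '313:[161, 167, 170]']
-6 w2: div [470.8 107.8] Rout [444.7 241.2] w0: div01 [314.7 309.7] Lout [319.5 230. ]
-3 w2: div [471.7 103.3] Rout [445.4 237.7] w0: div01 [314.8 307.5] Lout [319.6 227.4]
0 w2: div [472.6  98.7] Rout [446.1 234.2] w0: div01 [314.9 305.3] Lout [319.8 224.8]
```

Divider, end wall and left-bay features from two views agree. Slot2 is at about (0.571, −0.296) with a yaw of −1.1°. This includes a 1 mm x bias in the camera, measured on the gripped holder itself. Next I move above it.

```bash
python3 -m handwheel '[{"fingers":0,"travel":[14,10,0],"twist":[0,0,-0.5]},{"fingers":0,"travel":[14,11,-15],"twist":[0,0,-0.6]},{"fingers":0,"travel":[12.5,10,-25],"twist":[0,0,0]},{"fingers":0,"travel":[0,0,-20],"twist":[0,0,0]},{"fingers":0,"travel":[0,0,0],"twist":[0,0,0]},{"fingers":0,"travel":[0,0,0],"twist":[0,0,0]},{"fingers":0,"travel":[0,0,0],"twist":[0,0,0]}]'
python3 - <<'E'
from h import *
from scipy.spatial.transform import Rotation as Ro
o=get_obs();M=Ro.from_rotvec(o['orientation']).as_matrix();print(o['tcp_pos'].round(4),'yaw',np.degrees(np.arctan2(-M[0,0],M[1,0])),'tilt',M[:2,2])
d=snap('wrist','w3'); s=snap('scene','s3')
c=np.hstack([cv2.resize(d['color'][100:310,180:385],(400,410)),cv2.resize(s['color'][190:290,310:408],(400,410),interpolation=2)]); cv2.imwrite('pics/c3.png',c[:,:,::-1])
E
```

```text
clock: 5.2
tcp_pos: [0.5714, -0.2983, 0.091]
orientation: [2.242, 2.198, 0.001]
contact_force: [0.8, -1.1, 0.1]
width: 0.0097
grip_force: 30.0
[ 0.5714 -0.2983  0.091 ] yaw -1.1237755199891755 tilt [ 0.00196505 -0.00094831]
```

View pics/c3.png

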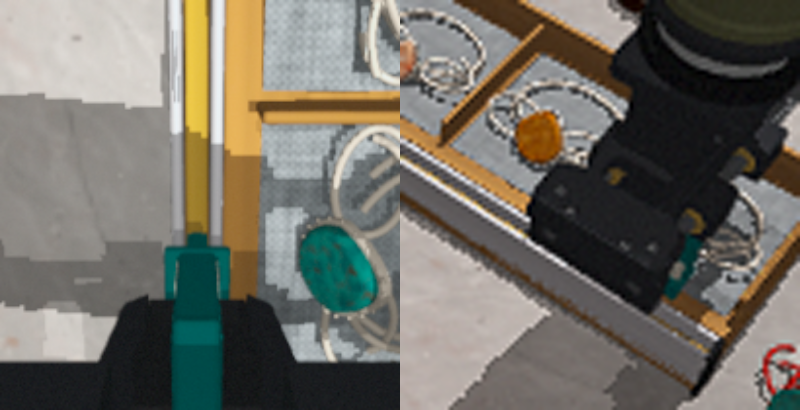

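The holder lines up with the channel: its centre is at u≈196.5 and the channel's middle at u≈196. It needs +2 mm in y. Next I descend into the mouth.

```bash
python3 -m handwheel '[{"fingers":0,"travel":[-0.3,2.2,-7],"twist":[0,0,0]},{"fingers":0,"travel":[0,0,-7],"twist":[0,0,0]},{"fingers":0,"travel":[0,0,-4],"twist":[0,0,0]},{"fingers":0,"travel":[0,0,-3],"twist":[0,0,0]},{"fingers":0,"travel":[0,0,-2],"twist":[0,0,0]},{"fingers":0,"travel":[0,0,-2],"twist":[0,0,0]},{"fingers":0,"travel":[0,0,0],"twist":[0,0,0]},{"fingers":0,"travel":[0,0,0],"twist":[0,0,0]}]'
```

```text
clock: 6.1
tcp_pos: [0.5703, -0.2958, 0.0648]
orientation: [2.243, 2.2, 0.0]
contact_force: [-0.4, -0.3, 0.0]
width: 0.0095
grip_force: 30.0
```

The foot is inside the channel with no contact force. Next I press slowly.

```bash
python3 -m handwheel '[{"fingers":0,"travel":[0,0,-1.5],"twist":[0,0,0]},{"fingers":0,"travel":[0,0,-1.5],"twist":[0,0,0]},{"fingers":0,"travel":[0,0,-1.5],"twist":[0,0,0]},{"fingers":0,"travel":[0,0,-1.5],"twist":[0,0,0]},{"fingers":0,"travel":[0,0,0],"twist":[0,0,0]},{"fingers":0,"travel":[0,0,0],"twist":[0,0,0]}]'; python3 -m handwheel '[{"fingers":0,"travel":[0,0,-1],"twist":[0,0,0]},{"fingers":0,"travel":[0,0,-1],"twist":[0,0,0]},{"fingers":0,"travel":[0,0,0],"twist":[0,0,0]},{"fingers":0,"travel":[0,0,0],"twist":[0,0,0]}]'
```

```text
clock: 6.7
tcp_pos: [0.5705, -0.2959, 0.059]
orientation: [2.242, 2.2, 0.0]
contact_force: [0.4, 0.1, 4.8]
width: 0.01
grip_force: 30.0
clock: 7.1
tcp_pos: [0.5705, -0.2959, 0.057]
orientation: [2.242, 2.2, 0.0]
contact_force: [-0.5, -0.4, 6.6]
width: 0.0099
grip_force: 30.0
```

```bash
python3 -m handwheel '[{"fingers":0,"travel":[0,0,-1],"twist":[0,0,0]},{"fingers":0,"travel":[0,0,-1],"twist":[0,0,0]},{"fingers":0,"travel":[0,0,0],"twist":[0,0,0]},{"fingers":0,"travel":[0,0,0],"twist":[0,0,0]}]'; python3 -m handwheel '[{"fingers":0,"travel":[0,0,-0.7],"twist":[0,0,0]},{"fingers":0,"travel":[0,0,0],"twist":[0,0,0]},{"fingers":0,"travel":[0,0,0],"twist":[0,0,0]}]'
```

```text
clock: 7.5
tcp_pos: [0.5705, -0.2959, 0.0552]
orientation: [2.242, 2.2, 0.0]
contact_force: [-0.9, 0.3, 7.3]
width: 0.01
grip_force: 30.0
clock: 7.8
tcp_pos: [0.5705, -0.2959, 0.0548]
orientation: [2.242, 2.199, 0.0]
contact_force: [-2.1, 1.2, 8.7]
width: 0.0097
grip_force: 30.0
```

```bash
python3 -m handwheel '[{"fingers":0,"travel":[0,0,-0.5],"twist":[0,0,0]},{"fingers":0,"travel":[0,0,0],"twist":[0,0,0]},{"fingers":0,"travel":[0,0,0],"twist":[0,0,0]}]'; python3 -m handwheel '[{"fingers":0,"travel":[0,0,-0.5],"twist":[0,0,0]},{"fingers":0,"travel":[0,0,0],"twist":[0,0,0]},{"fingers":0,"travel":[0,0,0],"twist":[0,0,0]}]'
```

```text
clock: 8.1
tcp_pos: [0.5705, -0.2959, 0.0548]
orientation: [2.242, 2.199, 0.0]
contact_force: [-2.2, 0.4, 12.5]
width: 0.0098
grip_force: 30.0
clock: 8.4
tcp_pos: [0.5706, -0.2959, 0.0547]
orientation: [2.242, 2.199, 0.0]
contact_force: [-2.9, 1.8, 14.9]
width: 0.0096
grip_force: 30.0
```

It has hit the hard stop at z=0.0547, as predicted (0.0548). I'll press slightly more to load both shoulders, then check by eye.

```bash
python3 -m handwheel '[{"fingers":0,"travel":[0,0,-0.6],"twist":[0,0,0]},{"fingers":0,"travel":[0,0,0],"twist":[0,0,0]},{"fingers":0,"travel":[0,0,0],"twist":[0,0,0]},{"fingers":0,"travel":[0,0,0],"twist":[0,0,0]}]'
python3 - <<'E'
from h import *
d=snap('wrist','w4'); s=snap('scene','s4'); print(get_obs()['torque'],get_obs()['contact_force'])
c=np.hstack([cv2.resize(d['color'][100:310,180:385],(400,410)),cv2.resize(s['color'][190:290,310:408],(400,410),interpolation=2)]); cv2.imwrite('pics/c4.png',c[:,:,::-1])
E
```

```text
clock: 8.8
tcp_pos: [0.5706, -0.2959, 0.0547]
orientation: [2.242, 2.199, 0.0]
contact_force: [-4.9, 1.7, 18.3]
width: 0.0098
grip_force: 30.0
[ 0.36607174  0.88315415 -0.01582991] [-3.88969616  1.6845291  19.33719428]
```

View pics/c4.png

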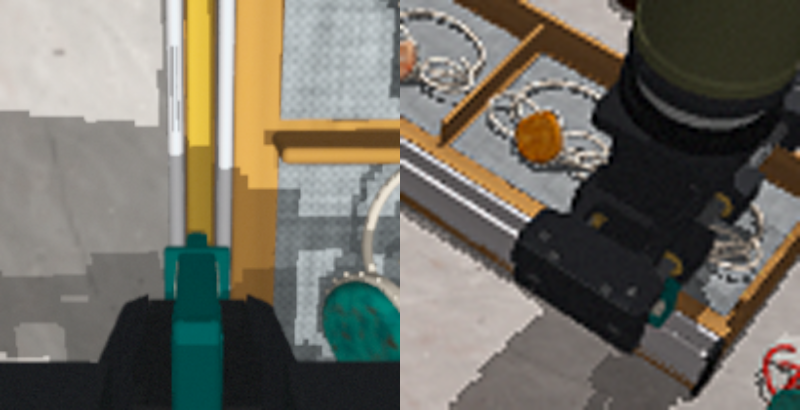

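The flange spans both channel edges and the holder is upright and centred. z has been constant at the stop while force rose to 19 N. I'll relieve the small side load, then check that it is steady.

```bash
python3 -m handwheel '[{"fingers":0,"travel":[-0.4,0.1,0],"twist":[0,0,0]},{"fingers":0,"travel":[0,0,0],"twist":[0,0,0]},{"fingers":0,"travel":[0,0,0],"twist":[0,0,0]},{"fingers":0,"travel":[0,0,0],"twist":[0,0,0]},{"fingers":0,"travel":[0,0,0],"twist":[0,0,0]}]'
```

```text
clock: 9.4
tcp_pos: [0.5705, -0.2959, 0.0547]
orientation: [2.241, 2.199, 0.001]
contact_force: [-2.9, 0.8, 19.0]
width: 0.01
grip_force: 30.0
```

```bash
python3 -c "
from bench import close_job
print(close_job())"
```

```text
the job is handed in; nothing more can be done
None
```

The teal label holder is seated in front of bay2, where the teal-stone bangle lies; I handed the job in at 9.4 s with it still gripped (30 N) and pressed home at about 19 N, stopped at the predicted depth.

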